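# Slide the pan under the spout and set the filling valve

### The arm

A 6-joint arm with a two-finger parallel gripper is mounted at the origin on the work surface. World frame = base frame: x ahead of the robot, y to its left, z up, the work surface at z = 0. Lengths are in m, angles in rad, forces in N, time in s.
With the tool pointing down it reaches from about 0.425 to 0.95 m from the base axis. Payload 3.5 kg.
Tool frame: the origin (TCP) lies midway between the tips of the shut fingers; the grasp point (between the pads) lies 19 mm behind it (ctrl.pinch_z is the distance from the TCP to the grasp point, in m); z points along the fingers, y is the line along which they close (so a half turn about z gives the same grasp; the last joint's range is limited). The gripper opens to 85 mm and grips with 20 to 120 N. Pads are 22 mm wide; open, the fingers measure 114 mm over their backs; the gripper's body (76 mm by 85 mm) begins 54 mm behind the grasp point. The pads swing forward as they close: fully open they stand 13 mm farther back than shut.
Start: joints at [1.076, 0.286, 1.577, -0, 1.279, -0.15], TCP at [0.228, 0.635, 0.231] pointing down, gripper open.
Joint ranges: [-2.77, 2.77], [-0.9, 2.22], [0.21, 2.48], [-1.53, 4.67], [0.24, 2.81], [-2.84, 2.84]. Speed limits (rad/s): [2.79, 2.79, 3.14, 3.14, 3.14, 3.14].

### API

Orientations are given as a unit quaternion [x, y, z, w].
In Python, from plant import get_state, viewer, sign_off, ctrl gives the robot as it stands. The module is installed in compiled form; this text tells all that it offers.
- The arm moves only by the shell command python3 -m handwheel 'ROWS' [FORCE]. ROWS is JSON, a list that holds one entry, the list of rows, each a list of 5 numbers: the finger opening in m, from 0 to 0.0854, then the shift along the tool's x, y, z in m, then the turn about the tool's z in degrees. In form: [[[claw, x, y, z, spin], ...]]. A call has 1 to 12 rows; each row shifts and turns the commanded pose from where the row before left it, along the tool's axes as they then stand; what a row does not reach is not made up. A row lasts 1/12 s, in which the tool goes at most 41.7 mm and 7.16 degrees, less where a joint would pass 70% of its speed; a pose out of reach is approached as far as the arm can. A call is refused whole if a number of a shift passes 0.0417 or a number of a turn 7.16, either way. A call with a gripper value outside its range is refused whole. The fingers move at their own pace and stop on an object; FORCE is the grip in N (left out, the last holds). Time passes only in rows, so rows that do not move let the fingers close. It gives the time, the measured TCP pose, the force, the opening and the grip force at its end, in the units of the state.
- get_state(): the state, without advancing time (a new reading comes with each control period).
- viewer.read_camera(name): name is "scene" or "top"; returns the picture (480x640x3 uint8, blue, green, red); there is no depth.
- viewer.camera_params(name): a dict with "fov_y" (degrees; the focal length in pixels is half the picture's height over the tangent of half this angle, whatever the lens; pixels are square), "cx", "cy" (the principal point, pixels), "xyz" and "attitude" of the camera in the world. Camera axes: x right, y up, looking along -z (the intrinsics and any distortion apply to the point x, -y, -z); pixel columns grow to the right and rows downward; lengths in m; the calibration is good to about 2 mm. A picture is of the moment at which its call begins. camera_params takes no time and is no camera call.
- sign_off(): hands the job in; it is judged then, once.
Trained networks look in the newest picture that a camera, given by its name, has taken for a name from the list of things; names that differ only in an ending like _2 or _b are one class to them, and where a whole thing is asked for, a point or a joint stands for the part that bears it (a point fixed in the world has none). Each returns a list of dicts, best first, with "confidence" (0 to 1); they miss things now and then, are a little off and sometimes report something else, mostly with a low value. They report only what shows in the picture. A call takes as long as a camera call. They do not tell look-alikes from the thing itself.
- viewer.look_for(camera, name): "extent" ([left, top, width, height] as shares, 0 to 1, of the picture: columns of its width, rows of its height, round what is visible of it).
- viewer.outline_of(camera, name): "mask" (480x640 bool, what is visible of it) and "extent" ([left, top, width, height] as shares, 0 to 1, of the picture: columns of its width, rows of its height, round what is visible of it).
- viewer.pinpoint(camera, name): "xy" ([column, row] as shares, 0 to 1, of the picture: columns of its width, rows of its height: a listed point, or the origin of a listed thing).
The state is a dict: "time": time; "qpos": joint angles; "dq": joint speeds; "joint_efforts": joint torques, N m; "eef_pos": TCP position; "tcp_rot": TCP orientation; "contact_force": force on the tool from outside, world axes, zero at the start; "wrist_torque": the same for the moment, N m; "opening": opening from 0.0 (shut) to 1.0 (fully open); "finger_force": force on a finger pad.
Only numpy, scipy, OpenCV 4.12 (cv2) and the standard library are available. Lean on these libraries where they do the work, as an engineer would, in place of code of your own. Each camera call takes 0.05 s, during which the arm holds its last target. There are 200 camera calls.

### The job

By its handle or with a push, slide the steel pan sideways along the drip tray, without lifting it, until it is centred on the middle ring mark under the spout, and let go of it. Then turn the valve's hand-wheel clockwise until it is fully closed against its stop, and back it off exactly two full turns. Finish with the wheel's crank handle still gripped between the fingers, ready to shut it again, and leave everything else on the bench where it is.

Things in the scene. Friction and masses are not known exactly. Their poses are not given: they have to be found in the camera images.
- pan_mid (a point): Centre of the open steel pan (110 outside diameter, 60 high, about 0.2 to 0.42 kg), on the pan's axis 30 above its underside. The pan stands loose and upright on the drip tray, on the ring mark at one end of it. Its one straight steel handle points away from the pan's axis along this point's -x, roughly towards the robot. Sizes in mm.
- pan_grip (a point): Point on the pan's straight handle, 88 from the pan's axis and 45 above its underside: middle of the bar's section. The bar is 14 wide, 16 high, runs level from 54 to 156 from the pan's axis; axes as for pan_mid (x along the bar). Sizes in mm.
- fill_mark (a point): Centre of the middle one of three equal dark ring marks (124 diameter, flat) in a row along the tray, on the tray's top surface 12 above the bench, right below the mouth of the spout. The spout's mouth is 87 above the bench, its bar comes from the column at +x of this point at 105 above the bench. The row of marks runs along this point's y, 155 apart. The tray is fixed to the bench, 500 x 240 x 12, turned with this point; it spans -100 to +140 along this point's x. Sizes in mm.
- valve_axis (a point): Point on the vertical axis of the valve's hand-wheel, 85 from fill_mark along its +x, at the height of the middle of the crank handle (188 above the bench). The black wheel lies level: 98 outside diameter, its top 161 above the bench; column and spout are below it and nothing is above it. Sizes in mm.
- crank_handle: Plain steel upright round handle on the wheel's rim, 20 diameter, 44 high, that spins freely on its own pin. Origin: its centre, 42 from the wheel's axis, 188 above the bench. It goes round with the wheel; turning needs about 3 N at the handle. Sizes in mm.
- valve (a joint): Turn of the wheel in rad: 0 = fully closed against a hard stop; grows as it opens, anticlockwise seen from above (clockwise closes); 6.283 per turn, goes to 18.85 (three turns). It stays where it is left. At 0 the crank handle lies on the spout's side of the axis, along -x of point valve_axis. Starts part open.
- steel_beaker: straight open steel beaker, 72 diameter, 100 high, no handle; stands on the tray on the end ring mark that the pan does not occupy. Origin: centre of underside. Sizes in mm.
- amber_bottle: small brown glass bottle with black cap, 44 diameter, 80 high, at the back of the tray beside the valve column, left. Origin: centre of underside. Sizes in mm.
- wash_bottle: white squeeze bottle, 66 diameter, 180 high, with a bent nozzle, on the bench left of the tray. Origin: centre of underside. Sizes in mm.
- reagent_bottle: white bottle with a cap, 70 diameter, 150 high, on the bench right of the tray. Origin: centre of underside. Sizes in mm.
- petri_dishes: two stacked clear covered dishes, 72 diameter, 30 high, at the back of the tray beside the valve column, right. Origin: centre of underside. Sizes in mm.
- pan: The same pan; origin at the centre of its underside. Sizes in mm.
There are look-alikes about, which are no part of the job. Leave any orange or yellow look-alike of the pan alone.

How it is judged:
On the way, in this order (a step that is already met when the one before it is completed fails the run):
1. the pan stands on the middle ring mark under the spout, let go (horizontal distance between pan_mid and fill_mark below 0.015 m and height (world z) of pan_mid below 0.048 m and angle between pan_mid's own z axis and vertical below 0.1 rad and contact force between the fingers and pan below 0.5 N), for 0.2 s.
2. the valve is closed against its stop (value of joint valve below 0.12 rad), for 0.1 s.
At the end, for the whole second after the job is handed in: The pan stands upright on the tray within 15 mm of the centre of the middle ring mark; the valve has been to its stop and now rests two turns open (12.57 rad, within 0.2 rad); the fingers hold the crank handle between them (over 3 N, grasp point within 30 mm of the handle's centre) (horizontal distance between pan_mid and fill_mark below 0.015 m and height (world z) of pan_mid below 0.048 m and angle between pan_mid's own z axis and vertical below 0.1 rad and value of joint valve between 12.366 and 12.766 rad and velocity of joint valve between -0.1 and 0.1 rad/s and contact force between the fingers and crank_handle above 3 N and distance between the grasp point and crank_handle below 0.03 m); the arm keeps its last pose, push and grip.
It fails at once if the pan is lifted or tipped (height (world z) of pan_mid above 0.054 m or angle between pan_mid's own z axis and vertical above 0.25 rad).
It fails at once if a bystander is moved more than 30 mm or tipped over (distance of any of steel_beaker, amber_bottle, wash_bottle, reagent_bottle, petri_dishes from where it was at the start of the episode above 0.03 m or angle between any of steel_beaker, amber_bottle, wash_bottle, reagent_bottle, petri_dishes's own z axis and vertical above 0.5 rad).
It also fails if it takes over 72 s, if anything falls off the work surface, if the arm or the gripper's body presses on something with over 40 N, if the wrist force passes 120 N, or if a joint passes its speed limit or range.

## Working session

There is one attempt and no reset: what is moved stays moved. The work goes in short steps, Python scripts to look and compute and a shell command to move; the robot and the scene stay as the last step left them, time stands still between calls to the robot, and variables do not carry over. Pictures are saved under pics/ and viewed, at most 10 in all, crops included, and the job is handed in when it is done.

```bash
mkdir -p pics
cat > h.py <<'E'
import numpy as np, cv2
from plant import get_state, viewer, ctrl
from scipy.spatial.transform import Rotation as R
def cam(n):
    p=viewer.camera_params(n); f=240/np.tan(np.radians(p['fov_y'])/2); return p,f
def ray(n,u,v):
    p,f=cam(n); d=np.array([(u-p['cx'])/f,-(v-p['cy'])/f,-1]); return np.array(p['xyz']),R.from_quat(p['attitude']).apply(d)
def at_z(n,u,v,z):
    o,d=ray(n,u,v); return o+d*(z-o[2])/d[2]
def proj(n,P):
    p,f=cam(n); c=R.from_quat(p['attitude']).inv().apply(np.array(P)-p['xyz']); return p['cx']+f*c[0]/-c[2], p['cy']-f*c[1]/-c[2]
E
python3 - <<'E'
from h import *
for n in ('scene','top'):
    im=viewer.read_camera(n); cv2.imwrite(f'pics/{n}0.png',im); print(n,viewer.camera_params(n))
    for t,z in (('pan_mid',.042),('pan_grip',.057),('fill_mark',.012),('valve_axis',.188),('crank_handle',.188),('steel_beaker',.012),('amber_bottle',.012),('petri_dishes',.012)):
        for r in viewer.pinpoint(n,t)[:2]:
            u,v=r['xy'][0]*640,r['xy'][1]*480; print(t,round(r['confidence'],2),round(u),round(v),at_z(n,u,v,z).round(4))
s=get_state();print(s, ctrl.pinch_z)
E
```

```text
scene {'fov_y': 45.880114873952834, 'cx': 323.94487250552265, 'cy': 245.90704014190203, 'xyz': array([ 1.70335243, -0.23011994,  1.04212279]), 'attitude': array([0.33767896, 0.29726948, 0.58991113, 0.67052862])}
pan_mid 0.91 171 234 [ 0.2456 -0.5133  0.042 ]
pan_mid 0.89 109 298 [ 0.5186 -0.6504  0.042 ]
pan_grip 0.66 302 270 [ 0.487  -0.1343  0.057 ]
pan_grip 0.66 189 239 [ 0.299  -0.4528  0.057 ]
fill_mark 0.83 360 292 [0.5467 0.0191 0.012 ]
valve_axis 0.86 377 258 [0.6263 0.0401 0.188 ]
crank_handle 0.52 392 258 [0.6302 0.0771 0.188 ]
steel_beaker 0.9 415 275 [0.4932 0.1866 0.012 ]
steel_beaker 0.62 500 269 [0.5009 0.4363 0.012 ]
amber_bottle 0.86 437 299 [0.6035 0.2205 0.012 ]
petri_dishes 0.59 317 325 [ 0.6601 -0.1147  0.012 ]
top {'fov_y': 42.009489407312245, 'cx': 313.2709242205177, 'cy': 232.18256348448304, 'xyz': array([ 0.06639687, -0.05899255,  2.16155526]), 'attitude': array([-0.07115124,  0.07429218,  0.70526161, -0.70144439])}
pan_mid 0.89 394 193 [ 0.6485 -0.3545  0.042 ]
pan_mid 0.76 478 232 [ 0.5069 -0.6406  0.042 ]
pan_grip 0.91 333 242 [ 0.4711 -0.1382  0.057 ]
pan
[... 437 characters left out ...]
time': 0.9, 'qpos': array([ 1.07596770e+00,  2.86272032e-01,  1.57670299e+00, -2.69903294e-06,
        1.27861423e+00, -1.49970870e-01]), 'dq': array([ 0.00069865, -0.00148432,  0.00041092, -0.00070515,  0.00072261,
        0.00178555]), 'joint_efforts': array([-3.41933028e-04, -4.05960882e+01, -2.92944324e+01, -1.31262827e-04,
        5.00544502e-04, -6.28194840e-06]), 'eef_pos': array([0.22813771, 0.63525825, 0.23134191]), 'tcp_rot': array([1.71575330e-01, 9.85171004e-01, 1.20516749e-06, 1.76511351e-06]), 'contact_force': array([-0.37461903, -0.00295413,  0.18699388]), 'wrist_torque': array([ 0.01019391, -0.02130451, -0.01452838]), 'finger_force': 0.0, 'opening': 1.0015657758675285} 0.0187
```

View pics/scene0.png

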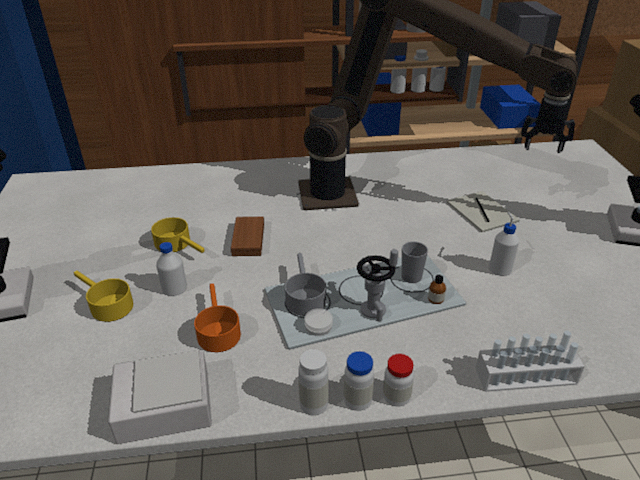

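View pics/top0.png

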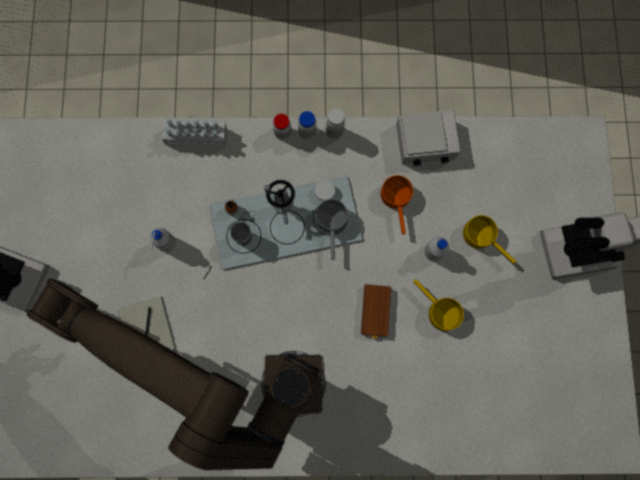

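The steel pan is at scene (306,294) / top (330,217), on the tray. The look-alikes are orange at top (397,192) and yellow at top (480,232) and (446,313), all off the tray. Only the grey one on the tray's end ring fits the description. I'll confirm it in an enlarged crop.

Run:
```python
from h import *
a=cv2.imread('pics/scene0.png')[215:350,255:475]; b=cv2.imread('pics/top0.png')[165:275,205:370]
a=cv2.resize(a,None,fx=3.6,fy=3.6,interpolation=2)[:,:790]; cv2.imwrite('pics/cs.png',a)
b=cv2.resize(b,None,fx=4.8,fy=4.8,interpolation=2); cv2.imwrite('pics/ct.png',b)
```

```text
(no output)
```

View pics/cs.png

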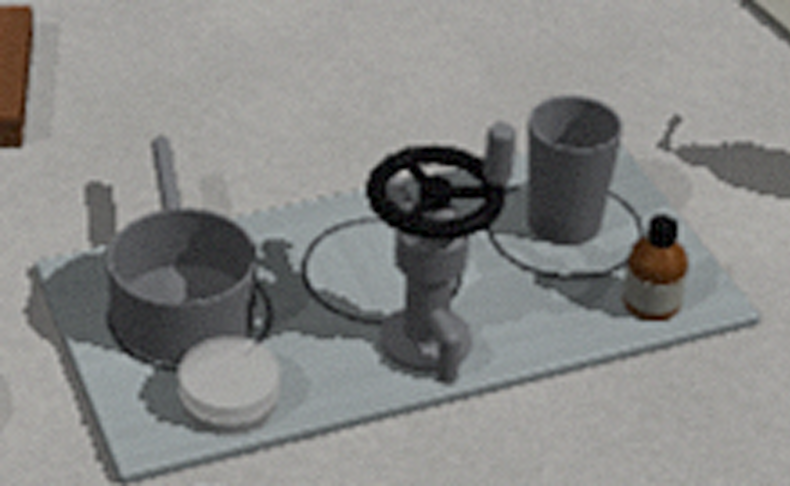

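View pics/ct.png

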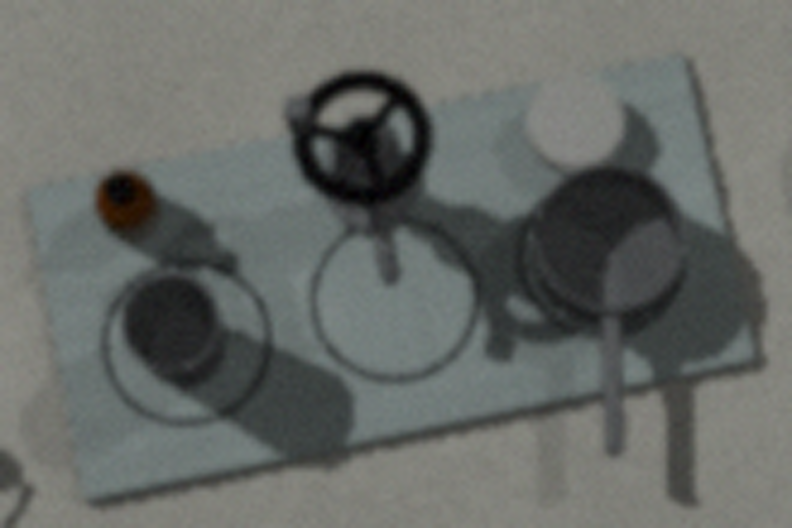

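The crop confirms it: grey steel pan on the right-hand ring, scene (306,287), with its straight handle pointing at the robot. Crank handle is at the left of the wheel, scene (394,258). Now I'll fit the tray, pan and wheel poses from both views.

Run:
```python
from h import *
from scipy.optimize import least_squares
T=lambda c:(205+c[0]/4.8,165+c[1]/4.8); S=lambda c:(255+c[0]/3.6,215+c[1]/3.6)
obs=[('top',T((30,183)),(.14,.25)),('top',T((688,55)),(.14,-.25)),('top',T((763,362)),(-.1,-.25)),('top',T((88,500)),(-.1,.25)),('top',T((396,301)),(0,0)),('top',T((187,343)),(0,.155)),
('scene',S((35,265)),(-.1,-.25)),('scene',S((120,478)),(.14,-.25)),('scene',S((760,318)),(.14,.25))]
def W(p,q,z): c,s=np.cos(p[2]),np.sin(p[2]); return [p[0]+c*q[0]-s*q[1],p[1]+s*q[0]+c*q[1],z]
f=lambda p:np.concatenate([np.subtract(proj(n,W(p,q,.012)),uv) for n,uv,q in obs])
r=least_squares(f,[.54,.02,.2]); p=r.x; print('tray',p,np.degrees(p[2]),r.fun.reshape(-1,2).round(1).tolist())
print('valve axis from tray',W(p,(.085,0),0))
print('wheel',at_z('top',*T((363,137)),.155),at_z('scene',*S((435,190)),.155))
print('ring',at_z('top',*T((396,301)),.012))
print('pan rim',at_z('top',*T((607,240)),.072),at_z('scene',*S((183,257)),.072))
print('handle far/near',at_z('top',*T((614,452)),.06),at_z('top',*T((609,330)),.06), at_z('scene',*S((162,140)),.06))
print('crank top',at_z('top',*T((298,108)),.21),at_z('scene',*S((500,128)),.21))
for n in('scene','top'):
  for t in('pan','valve','crank_handle'):
    for k in viewer.outline_of(n,t)[:4]:
      m=k['mask']; v,u=np.nonzero(m); print(n,t,round(k['confidence'],2),u.min(),u.max(),v.min(),v.max(),u.mean().round(1),v.mean().round(1))
```

```text
tray [0.53660108 0.02069202 0.20641254] 11.826567173715931 [[-0.8, 0.1], [-0.4, -1.6], [-0.9, -1.3], [-0.6, -0.4], [-0.0, -1.2], [0.3, -0.9], [-1.3, -2.3], [-0.8, -1.4], [-0.2, -1.8]]
valve axis from tray [np.float64(0.6197967348792272), np.float64(0.03811276196334491), 0]
wheel [0.61745537 0.0384904  0.155     ] [0.62297723 0.03897237 0.155     ]
ring [0.53220521 0.02065249 0.012     ]
pan rim [ 0.56311882 -0.13244085  0.072     ] [ 0.57503634 -0.13346064  0.072     ]
handle far/near [ 0.41144998 -0.13600797  0.06      ] [ 0.49981919 -0.13351414  0.06      ] [ 0.41742607 -0.13430704  0.06      ]
crank top [0.62280203 0.07974295 0.21      ] [0.62968909 0.0793786  0.21      ]
scene pan 0.86 151 203 217 252 172.9 233.8
scene pan 0.8 285 325 254 315 304.4 291.3
scene pan 0.67 194 238 286 350 216.2 326.5
scene pan 0.55 74 132 271 321 107.2 297.5
scene valve 0.61 356 397 249 279 378.3 265.2
scene crank_handle 0.46 389 397 249 265 392.8 256.9
top pan 0.95 381 413 175 234 397.3 195.1
top pan 0.86 414 463 280 330 443.6 311.3
top pan 0.68 463 515 215 263 483.2 234.5
top pan 0.6 316 347 199 259 331.6 219.2
top valve 0.58 264 294 180 207 279.4 193.6
top crank_handle 0.61 264 270 185 192 267.1 188.9
top crank_handle 0.43 265 294 181 207 280.1 194.5
```

```bash
cat >> h.py <<'E'
def to(P,head=None):
    """remaining shift in tool axes to a world TCP target, spin in deg (heading of tool x, deg)"""
    s=get_state(); r=R.from_quat(s['tcp_rot']); X=r.as_matrix()[:,0]; h=np.degrees(np.arctan2(X[1],X[0]))
    print('t',round(s['time'],2),'tcp',s['eef_pos'].round(4),'head',round(h%360,2),'shift',r.inv().apply(np.array(P)-s['eef_pos']).round(4),'F',s['contact_force'].round(1),'spin',None if head is None else round(-((head-h+180)%360-180),1),'open',round(s['opening'],3),'ff',round(s['finger_force'],1),'tilt',r.as_matrix()[:,2].round(3))
E
python3 -m handwheel '[[[0.0854,0,0,0,-6.93],[0.0854,0,0,0,-6.93],[0.0854,0,0,0,-6.93],[0.0854,-0.024,-0.034,0,0],[0.0854,-0.024,-0.034,0,0],[0.0854,-0.024,-0.034,0,0],[0.0854,-0.024,-0.034,0,0],[0.0854,-0.024,-0.034,0,0],[0.0854,-0.024,-0.034,0,0],[0.0854,-0.024,-0.034,0,0],[0.0854,-0.024,-0.034,0,0],[0.0854,-0.024,-0.034,0,0]]]' 40
python3 -c "
from h import *
to([.481,-.134,.23],181)"
```

```text
time: 2.2
eef_pos: [0.4505, 0.3315, 0.2317]
tcp_rot: [-0.009, 1.0, 0.0, 0.0]
contact_force: [1.6, 0.3, 0.2]
opening: 1.004
finger_force: 0.0
t 2.2 tcp [0.4505 0.3315 0.2317] head 181.05 shift [-0.022  -0.466   0.0015] F [1.6 0.3 0.2] spin 0.0 open 1.004 ff 0.0 tilt [ 0.001  0.    -1.   ]
```

```bash
python3 -m handwheel '[[[0.0854,-0.002,-0.0385,0,0],[0.0854,-0.002,-0.0385,0,0],[0.0854,-0.002,-0.0385,0,0],[0.0854,-0.002,-0.0385,0,0],[0.0854,-0.002,-0.0385,0,0],[0.0854,-0.002,-0.0385,0,0],[0.0854,-0.002,-0.0385,0,0],[0.0854,-0.002,-0.0385,0,0],[0.0854,-0.002,-0.0385,0,0],[0.0854,-0.002,-0.0385,0,0],[0.0854,-0.002,-0.0385,0,0],[0.0854,0,-0.02,0,0]]]' >/dev/null
python3 -m handwheel '[[[0.0854,0,0,0.02,0],[0.0854,0,0,0.02,0],[0.0854,0,0,0.02,0],[0.0854,0,0,0,0],[0.0854,0,0,0,0]]]' >/dev/null
python3 - <<'E'
from h import *
to([.481,-.134,.04],181)
ims=[]
for n,P in (('scene',(.49,-.13,.06)),('top',(.49,-.13,.06))):
    im=viewer.read_camera(n); u,v=map(int,proj(n,P)); s=get_state(); g=proj(n,s['eef_pos']); 
    for z in (.012,.057): 
        a=proj(n,[s['eef_pos'][0],s['eef_pos'][1],z]); print(n,u,v,np.round(a))
    c=im[v-50:v+50,u-65:u+65]; ims.append(cv2.resize(c,(390,300),interpolation=2))
cv2.imwrite('pics/c2.png',np.hstack(ims))
E
```

```text
t 3.62 tcp [ 0.4789 -0.1095  0.1706] head 181.03 shift [-0.002  -0.0246  0.1305] F [0.4 0.6 0.5] spin 0.0 open 1.001 ff 0.0 tilt [-0.002  0.001 -1.   ]
scene 304 269 [311. 280.]
scene 304 269 [311. 268.]
top 330 236 [325. 242.]
top 330 236 [325. 240.]
```

View pics/c2.png

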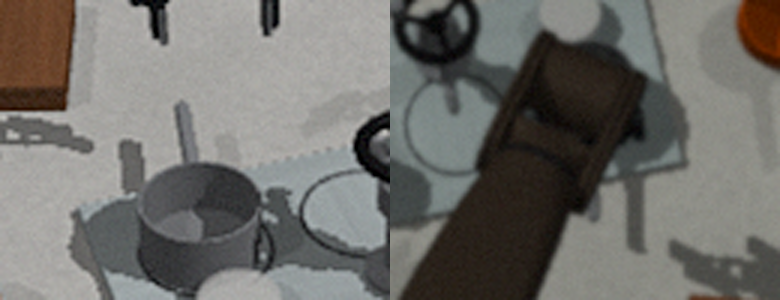

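The left view shows the open fingers over the handle's far side, with the handle at crop (185,130) about 25 mm to the pan's -y, as computed. The right view has the arm covering the pan. I'll shift and descend.

```bash
python3 -m handwheel '[[[0.0854,-0.002,-0.0245,0,0],[0.0854,0,0,0.02,0],[0.0854,0,0,0.03,0],[0.0854,0,0,0.03,0],[0.0854,0,0,0.03,0],[0.0854,0,0,0.018,0],[0.0854,0,0,0,0],[0.0854,0,0,0,0]]]' 25
python3 - <<'E'
from h import *
to([.481,-.134,.04],181)
im=viewer.read_camera('scene'); c=im[225:325,245:375]; cv2.imwrite('pics/c3.png',cv2.resize(c,(780,600),interpolation=2))
E
```

```text
time: 4.38
eef_pos: [0.4826, -0.1344, 0.0441]
tcp_rot: [-0.009, 1.0, -0.0, 0.0]
contact_force: [-0.3, 0.7, -0.2]
opening: 1.001
finger_force: 0.0
t 4.38 tcp [ 0.4826 -0.1344  0.0441] head 181.06 shift [0.0016 0.0004 0.0041] F [-0.3  0.7 -0.2] spin 0.1 open 1.001 ff 0.0 tilt [ 0. -0. -1.]
```

View pics/c3.png

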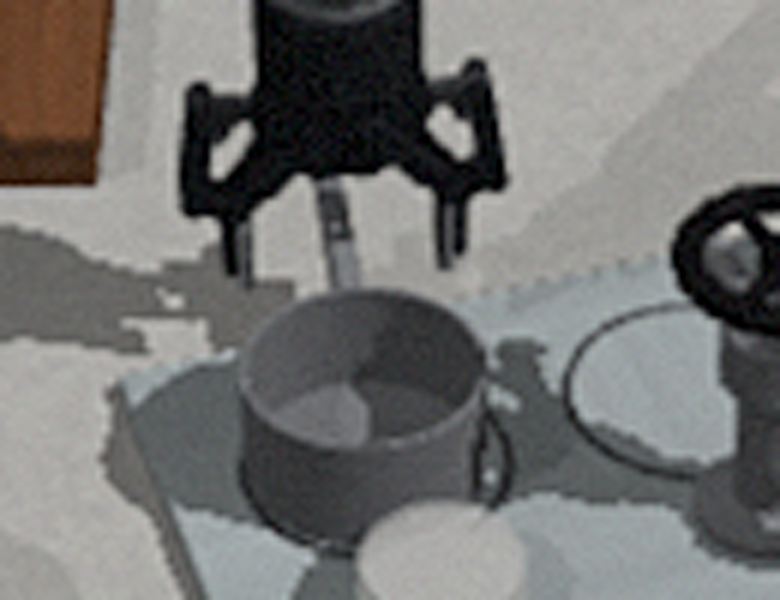

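The handle, at crop (338,235), is centred between the fingers at 238 and 450. Closing.

```bash
python3 -m handwheel '[[[0.005,0,0,0.003,0],[0.005,0,0,0,0],[0.005,0,0,0,0],[0.005,0,0,0,0],[0.005,0,0,0,0],[0.005,0,0,0,0],[0.005,0,0,0,0],[0.005,0,0,0,0]]]' 25
python3 - <<'E'
from h import *
s=get_state(); p=s['eef_pos']; print('slide by', )
to(p+np.array([.5366-.5684,.0207+.131,0]))
E
```

```text
time: 5.1
eef_pos: [0.4823, -0.1344, 0.0408]
tcp_rot: [-0.009, 1.0, -0.0, 0.0]
contact_force: [-1.3, -0.2, 2.9]
opening: 0.157
finger_force: 27.8
slide by
t 5.1 tcp [ 0.4823 -0.1344  0.0408] head 181.05 shift [ 2.900e-02  1.523e-01 -1.000e-04] F [-1.3 -0.2  2.9] spin None open 0.157 ff 27.8 tilt [ 0. -0. -1.]
```

```bash
python3 -m handwheel '[[[0.005,0.0015,0.0075,0,0],[0.005,0.0027,0.0145,0,0],[0.005,0.0027,0.0145,0,0],[0.005,0.0028,0.0145,0,0],[0.005,0.0028,0.0145,0,0],[0.005,0.0028,0.0145,0,0],[0.005,0.0028,0.0145,0,0],[0.005,0.0028,0.0145,0,0],[0.005,0.0028,0.0145,0,0],[0.005,0.0028,0.0145,0,0],[0.005,0.0025,0.0143,0,0],[0.005,0,0,0,0]]]'
python3 - <<'E'
from h import *
to([.4505,.0173,.0408])
im=viewer.read_camera('scene'); c=im[215:335,290:446]; cv2.imwrite('pics/c4.png',cv2.resize(c,(780,600),interpolation=2))
for n in('scene','top'):
  if n=='top': viewer.read_camera(n)
  for t,z in(('pan_mid',.042),('fill_mark',.012)):
    for k in viewer.pinpoint(n,t)[:4]: u,v=k['xy'][0]*640,k['xy'][1]*480; print(n,t,round(k['confidence'],2),round(u,1),round(v,1),at_z(n,u,v,z).round(4))
print(proj('scene',(.5366,.0207,.072)))
E
```

```text
time: 6.1
eef_pos: [0.448, 0.0187, 0.0405]
tcp_rot: [-0.008, 1.0, -0.001, -0.002]
contact_force: [-7.9, -6.9, 8.9]
opening: 0.158
finger_force: 45.2
t 6.1 tcp [0.448  0.0187 0.0405] head 180.94 shift [-0.0025 -0.0014 -0.0003] F [-7.9 -6.9  8.9] spin None open 0.158 ff 45.2 tilt [-0.005 -0.002 -1.   ]
scene pan_mid 0.93 217.3 329.0 [ 0.6729 -0.3642  0.042 ]
scene pan_mid 0.85 169.4 235.7 [ 0.2524 -0.5175  0.042 ]
scene pan_mid 0.77 359.6 280.4 [0.534  0.0181 0.042 ]
scene pan_mid 0.72 111.6 298.8 [ 0.5247 -0.6426  0.042 ]
top pan_mid 0.74 266.6 185.5 [0.6779 0.0934 0.042 ]
top pan_mid 0.68 286.3 223.1 [0.5421 0.0238 0.042 ]
top pan_mid 0.65 396.3 191.4 [ 0.6544 -0.3623  0.042 ]
top pan_mid 0.56 445.1 313.0 [ 0.2284 -0.5132  0.042 ]
top fill_mark 0.73 285.1 228.1 [0.5309 0.029  0.012 ]
top fill_mark 0.17 245.2 236.9 [0.5    0.1689 0.012 ]
(np.float64(361.1315191700739), np.float64(272.43976436091714))
```

View pics/c4.png

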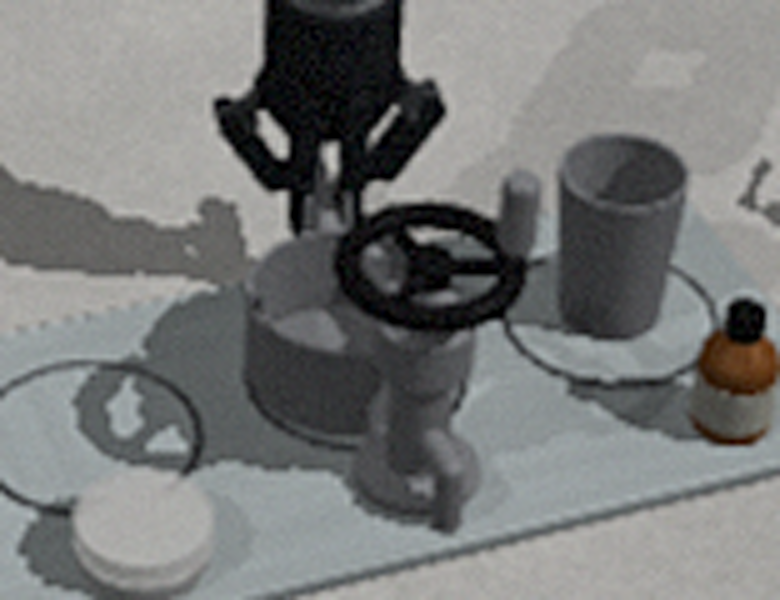

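The pan sits inside the middle ring: the ring line shows with an even gap round the pan's front at crop (350,445), left (247,390) and right (466,400). The pan's column centre is 361.7 against 361.1 predicted, so it is centred within about 2 mm. I'll release and lift.

```bash
python3 -m handwheel '[[[0.03,0,0,0,0],[0.05,0,0,0,0],[0.05,0,0,0,0],[0.05,0,0,0,0],[0.05,0,0,0,0],[0.05,0,0,0,0],[0.05,0,0,-0.02,0],[0.05,0,0,-0.03,0],[0.05,0,0,-0.04,0],[0.05,0,0,-0.04,0],[0.05,0,0,-0.04,0],[0.05,0,0,-0.04,0]]]'
python3 - <<'E'
from h import *
to([.45,.018,.25])
for n in('scene','top'):
  viewer.read_camera(n)
  for t in('pan','crank_handle'):
    for k in viewer.outline_of(n,t)[:5]:
      v,u=np.nonzero(k['mask'])
      if 250<u.mean()<310 and n=='top' or 330<u.mean()<410 and n=='scene': print(n,t,round(k['confidence'],2),u.min(),u.max(),v.min(),v.max(),u.mean().round(1),v.mean().round(1))
  for k in viewer.pinpoint(n,'crank_handle')[:2]: u,v=k['xy'][0]*640,k['xy'][1]*480; print(n,k['confidence'],at_z(n,u,v,.188).round(4))
  for k in viewer.pinpoint(n,'pan_mid')[:4]: 
    u,v=k['xy'][0]*640,k['xy'][1]*480; q=at_z(n,u,v,.042)
    if abs(q[1])<.1: print(n,q.round(4))
E
```

```text
time: 7.4
eef_pos: [0.4498, 0.0176, 0.2522]
tcp_rot: [-0.009, 1.0, 0.0, 0.0]
contact_force: [0.6, 0.7, 0.5]
opening: 0.586
finger_force: 0.0
t 7.4 tcp [0.4498 0.0176 0.2522] head 181.04 shift [-0.0002  0.0004  0.0022] F [0.6 0.7 0.5] spin None open 0.586 ff 0.0 tilt [ 0.  0. -1.]
scene pan 0.67 339 370 242 301 352.0 279.1
scene crank_handle 0.71 264 464 248 348 356.3 299.4
scene crank_handle 0.59 389 397 249 265 393.0 256.8
scene 0.68 [0.6335 0.0797 0.188 ]
scene [0.5473 0.0228 0.042 ]
top crank_handle 0.5 264 270 185 192 267.1 188.6
top 0.41 [0.6369 0.0724 0.188 ]
```

Run:
```python
from h import *
print(at_z('scene',393,257,.188),at_z('top',267.1,188.7,.190))
ax=np.array([.6198,.0381]); 
for P in (at_z('scene',393,257,.188),at_z('top',267.1,188.7,.190)): d=P[:2]-ax; print(np.hypot(*d),np.degrees(np.arctan2(d[1],d[0])))
to([.6265,.0795,.250],181)
im=cv2.resize(viewer.read_camera('scene')[225:305,335:435],(800,600)[:1]+(600,),interpolation=2)
```

```text
[0.626876   0.07943243 0.188     ] [0.62443543 0.08107249 0.19      ]
0.04193375118768092 80.28530027826564
0.043221783201680665 83.84332435036328
t 7.9 tcp [0.4495 0.0176 0.2484] head 181.03 shift [-0.1781  0.0587 -0.0022] F [0.3 0.4 0.8] spin 0.0 open 0.585 ff 0.0 tilt [-0.004  0.001 -1.   ]
```

```bash
python3 -m handwheel '[[[0.06,-0.0355,0.0118,0,0],[0.06,-0.0355,0.0118,0,0],[0.06,-0.0355,0.0118,0,0],[0.06,-0.0355,0.0118,0,0],[0.06,-0.0355,0.0118,0,0],[0.06,0,0,0,0],[0.06,0,0,0,0],[0.06,0,0,0.02,0],[0.06,0,0,0.02,0],[0.06,0,0,0.02,0],[0.06,0,0,0.015,0],[0.06,0,0,0,0]]]' 40
python3 - <<'E'
from h import *
to([.626,.080,.173],181)
im=viewer.read_camera('scene'); c=im[210:310,335:465]; cv2.imwrite('pics/c5.png',cv2.resize(c,(780,600),interpolation=2))
E
```

```text
time: 8.95
eef_pos: [0.6231, 0.0793, 0.1711]
tcp_rot: [-0.009, 1.0, 0.0, -0.004]
contact_force: [-0.5, 0.1, 0.0]
opening: 0.705
finger_force: 0.0
t 8.95 tcp [0.6231 0.0793 0.1711] head 181.01 shift [-0.0029  0.0006 -0.0019] F [-0.5  0.1  0. ] spin 0.0 open 0.705 ff 0.0 tilt [-0.008  0.    -1.   ]
```

View pics/c5.png

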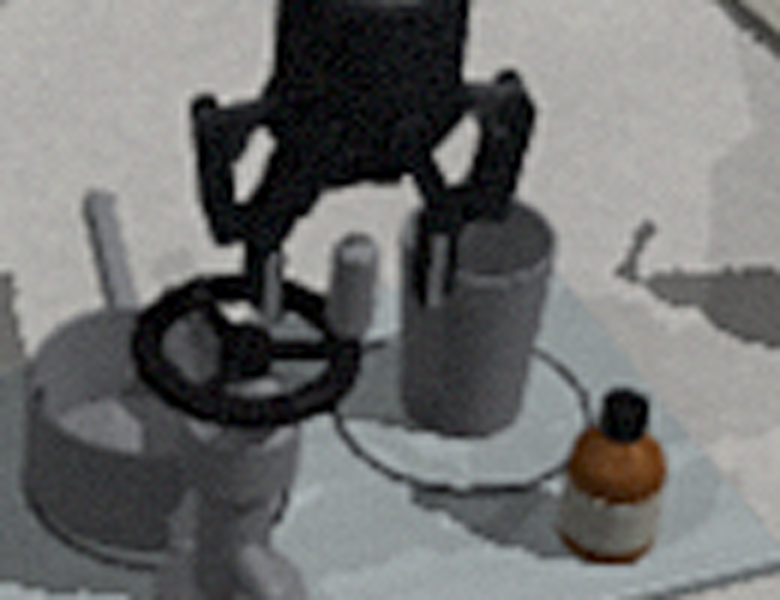

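The handle, at crop (352,285), stands between the fingers at 272 and 435. The pan is still in its ring. Closing.

```bash
python3 -m handwheel '[[[0.01,-0.0025,0,-0.002,0],[0.01,0,0,0,0],[0.01,0,0,0,0],[0.01,0,0,0,0],[0.01,0,0,0,0],[0.01,0,0,0,0],[0.01,0,0,0,0],[0.01,0,0,0,0]]]' 50
python3 - <<'E'
from h import *
to([.626,.080,.173],181)
# orbit rows clockwise 30deg from 82deg, in tool axes (heading 181)
h=np.radians(181); X=np.array([np.cos(h),np.sin(h)]); Y=np.array([-X[1]*-1,0]) 
Rm=R.from_quat(get_state()['tcp_rot']).as_matrix(); a=np.radians(82-30*np.arange(13)); P=np.c_[.042*np.cos(a),.042*np.sin(a),0*a]
print((np.diff(P,axis=0)@Rm).round(4)[:,:2].tolist())
E
```

```text
time: 9.67
eef_pos: [0.6303, 0.0809, 0.1799]
tcp_rot: [-0.009, 1.0, 0.001, 0.002]
contact_force: [-0.1, 4.2, 5.8]
opening: 0.218
finger_force: 49.2
t 9.67 tcp [0.6303 0.0809 0.1799] head 181.04 shift [ 0.0043 -0.0008  0.0068] F [-0.1  4.2  5.8] spin 0.0 open 0.218 ff 49.2 tilt [ 0.004  0.002 -1.   ]
[[-0.0199, -0.0089], [-0.0128, -0.0176], [-0.0023, -0.0216], [0.0089, -0.0199], [0.0176, -0.0128], [0.0216, -0.0023], [0.0199, 0.0089], [0.0128, 0.0176], [0.0023, 0.0216], [-0.0089, 0.0199], [-0.0176, 0.0128], [-0.0216, 0.0023]]
```

```bash
python3 -m handwheel '[[[0.01,-0.0199,-0.0089,0,0],[0.01,-0.0128,-0.0176,0,0],[0.01,-0.0023,-0.0216,0,0],[0.01,0.0089,-0.0199,0,0],[0.01,0,0,0,0],[0.01,0,0,0,0],[0.01,0,0,0,0]]]'
python3 - <<'E'
from h import *
to([.626,.080,.173],181)
viewer.read_camera('scene'); viewer.read_camera('top')
for n in('scene','top'):
    for k in viewer.outline_of(n,'crank_handle')[:2]:
      v,u=np.nonzero(k['mask']); print(n,round(k['confidence'],2),u.mean(),v.mean(),at_z(n,u.mean(),v.mean(),.188))
E
```

```text
time: 10.25
eef_pos: [0.6554, 0.0123, 0.1798]
tcp_rot: [-0.009, 1.0, 0.0, -0.002]
contact_force: [-7.4, 2.6, 8.8]
opening: 0.215
finger_force: 50.0
t 10.25 tcp [0.6554 0.0123 0.1798] head 181.03 shift [0.0281 0.0682 0.0069] F [-7.4  2.6  8.8] spin 0.0 open 0.215 ff 50.0 tilt [-0.003  0.    -1.   ]
top 0.7 162.16414686825053 239.92008639308855 [0.45591516 0.41681786 0.188     ]
```

```bash
python3 -m handwheel '[[[0.01,0.0196,-0.0128,0,0],[0.01,0.0216,-0.0023,0,0],[0.01,0.0199,0.0089,0,0],[0.01,0,0,0,0],[0.01,0,0,0,0],[0.01,0,0,0,0]]]'
python3 -m handwheel '[[[0.01,0.0073,0.006,0,0],[0.01,0.0055,0.0115,0,0],[0.01,0,0,0,0],[0.01,0,0,0,0],[0.01,0,0,0,0]]]'
```

```text
time: 10.95
eef_pos: [0.5969, 0.0067, 0.1799]
tcp_rot: [-0.009, 1.0, 0.002, 0.003]
contact_force: [2.0, 6.1, 5.0]
opening: 0.212
finger_force: 51.1
time: 11.37
eef_pos: [0.5846, 0.023, 0.1799]
tcp_rot: [-0.009, 1.0, 0.001, 0.003]
contact_force: [3.5, 4.8, 5.7]
opening: 0.216
finger_force: 51.1
```

```bash
python3 -m handwheel '[[[0.01,0.0026,0.0084,0,0],[0.01,0,0,0,0],[0.01,0,0,0,0],[0.01,0,0,0,0]]]'
python3 -m handwheel '[[[0.01,0.0007,0.0043,0,0],[0.01,0,0,0,0],[0.01,0,0,0,0],[0.01,0,0,0,0]]]'
python3 -m handwheel '[[[0.01,0.0,0.006,0,0],[0.01,0,0,0,0],[0.01,0,0,0,0],[0.01,0,0,0,0]]]'
```

```text
time: 11.7
eef_pos: [0.5822, 0.0304, 0.1799]
tcp_rot: [-0.009, 1.0, -0.0, 0.004]
contact_force: [4.5, 1.1, 6.4]
opening: 0.216
finger_force: 51.1
time: 12.03
eef_pos: [0.5821, 0.031, 0.1799]
tcp_rot: [-0.009, 1.0, -0.004, 0.004]
contact_force: [6.3, -7.5, 4.0]
opening: 0.218
finger_force: 51.2
time: 12.37
eef_pos: [0.5821, 0.0313, 0.1799]
tcp_rot: [-0.01, 1.0, -0.01, 0.004]
contact_force: [5.6, -23.9, 3.7]
opening: 0.218
finger_force: 51.8
```

At (0.582,0.031), 192° about the wheel's axis, the wheel hits its stop with 24 N reaction: closed, as the geometry predicts. Next I'll work out rows for two turns anticlockwise.

```bash
python3 - <<'E'
from h import *
Rm=R.from_euler('z',181,degrees=True).as_matrix()@np.diag([1,-1,-1.]) ; a=np.radians(192+30*np.arange(13)); P=np.c_[.042*np.cos(a),.042*np.sin(a),0*a]
print((np.diff(P,axis=0)@Rm).round(4)[:,:2].tolist())
E
python3 -m handwheel '[[[0.01,-0.001,-0.0095,0,0],[0.01,0,0,0,0],[0.01,0,0,0,0]]]'
```

```text
[[-0.0095, -0.0195], [-0.018, -0.0122], [-0.0217, -0.0015], [-0.0195, 0.0095], [-0.0122, 0.018], [-0.0015, 0.0217], [0.0095, 0.0195], [0.018, 0.0122], [0.0217, 0.0015], [0.0195, -0.0095], [0.0122, -0.018], [0.0015, -0.0217]]
time: 12.62
eef_pos: [0.5826, 0.0291, 0.1799]
tcp_rot: [-0.008, 1.0, -0.002, 0.004]
contact_force: [3.9, -1.6, 6.4]
opening: 0.213
finger_force: 51.6
```

```bash
python3 -m handwheel '[[[0.01,-0.0095,-0.0195,0,0],[0.01,-0.018,-0.0122,0,0],[0.01,-0.0217,-0.0015,0,0],[0.01,-0.0195,0.0095,0,0],[0.01,-0.0122,0.018,0,0],[0.01,-0.0015,0.0217,0,0],[0.01,0,0,0,0],[0.01,0,0,0,0]]]'
python3 -m handwheel '[[[0.01,0.0095,0.0195,0,0],[0.01,0.018,0.0122,0,0],[0.01,0.0217,0.0015,0,0],[0.01,0.0195,-0.0095,0,0],[0.01,0.0122,-0.018,0,0],[0.01,0.0015,-0.0217,0,0],[0.01,0,0,0,0],[0.01,0,0,0,0]]]'
```

```text
time: 13.28
eef_pos: [0.6639, 0.0502, 0.1799]
tcp_rot: [-0.01, 1.0, 0.001, 0.002]
contact_force: [2.8, 3.8, 5.6]
opening: 0.213
finger_force: 51.9
time: 13.95
eef_pos: [0.5825, 0.0293, 0.1799]
tcp_rot: [-0.008, 1.0, -0.001, 0.004]
contact_force: [5.3, -1.4, 5.3]
opening: 0.215
finger_force: 51.7
```

One full turn done, back at the same pose. Second turn.

```bash
python3 -m handwheel '[[[0.01,-0.0095,-0.0195,0,0],[0.01,-0.018,-0.0122,0,0],[0.01,-0.0217,-0.0015,0,0],[0.01,-0.0195,0.0095,0,0],[0.01,-0.0122,0.018,0,0],[0.01,-0.0015,0.0217,0,0],[0.01,0.0095,0.0195,0,0],[0.01,0.018,0.0122,0,0],[0.01,0.0217,0.0015,0,0],[0.01,0.0195,-0.0095,0,0],[0.01,0.0122,-0.018,0,0],[0.01,0.0013,-0.0205,0,0]]]'
python3 -m handwheel '[[[0.01,-0.001,0,0,0],[0.01,0,0,0,0],[0.01,0,0,0,0],[0.01,0,0,0,0]]]'
python3 - <<'E'
from h import *
to([.5822,.031,.18],181); print(abs(get_state()['dq']).max())
ims=[]
for n,(u,v) in (('scene',(365,275)),('top',(285,215))):
    im=viewer.read_camera(n); ims.append(cv2.resize(im[v-60:v+60,u-78:u+78],(400,308),interpolation=2))
cv2.imwrite('pics/c6.png',np.hstack(ims))
E
```

```text
time: 14.95
eef_pos: [0.5815, 0.0336, 0.1799]
tcp_rot: [-0.01, 1.0, 0.001, 0.004]
contact_force: [12.9, 7.2, 0.8]
opening: 0.22
finger_force: 51.3
time: 15.28
eef_pos: [0.5822, 0.0307, 0.1798]
tcp_rot: [-0.009, 1.0, -0.002, 0.001]
contact_force: [-0.9, -2.3, 8.1]
opening: 0.215
finger_force: 52.1
t 15.28 tcp [0.5822 0.0307 0.1798] head 181.04 shift [ 0.      0.0003 -0.0002] F [-0.9 -2.3  8.1] spin 0.0 open 0.215 ff 52.1 tilt [ 0.003 -0.004 -1.   ]
0.0034653622674650003
```

View pics/c6.png

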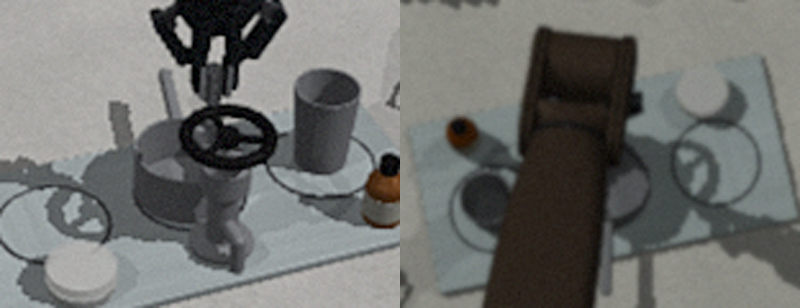

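The final picture shows the handle in the fingers at left crop (215,75) on the spout's side, the pan in the middle ring at (175,180), and the bystanders unmoved. The TCP is back at its stop position after two turns, so I'm handing in.

```bash
python3 -c "
from plant import sign_off; print(sign_off())"
```

```text
the job is handed in; nothing more can be done
None
```

The job is handed in: the pan was slid to within about 2 mm of the middle ring's centre and released, the valve was closed to its stop and backed off two full turns, and the crank handle is still gripped at about 52 N; the hand-in returned no verdict.

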